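# Press a label clip home behind the shelf lip and hold it

## Robot

A 6-joint arm with a two-finger parallel gripper is mounted at the origin on a cart in front of the work surface, level with it; the furniture and walls round the work are solid. World frame = base frame: x ahead of the robot, y to its left, z up, the work surface at z = 0. Lengths are in m, angles in rad, forces in N, time in s.
With the tool pointing down it reaches from about 0.35 to 0.775 m from the base axis. Payload 7.3 kg.
Tool frame: the origin (TCP) lies at the very end of the fingers, on their centre line; the grasp point (between the pads) lies 19 mm behind it; z points along the fingers, y is the line along which they close (so a half turn about z gives the same grasp; the last joint's range is limited). The gripper opens to 92 mm and grips with 3 to 60 N. Pads are 19 mm wide; open, the fingers measure 130 mm over their backs; the gripper's body (75 mm by 190 mm) begins 47 mm behind the grasp point.
Start: joints at [-1.261, 0.342, 1.524, -0, 1.275, -0.146], TCP at [0.231, -0.471, 0.227] pointing down, gripper open.
Joint ranges: [-2.53, 2.53], [-0.77, 2.02], [0.04, 2.7], [-1, 4.14], [0.28, 2.66], [-3.11, 3.11]. Speed limits (rad/s): [2.57, 2.57, 3.14, 3.14, 3.14, 3.14].

## Interface

Orientations are given as [roll, pitch, yaw] about the fixed x, y, z axes, in that order (R = Rz(yaw) Ry(pitch) Rx(roll)).
In Python, from cell import robot gives the robot as it stands. The module is installed in compiled form; this text tells all that it offers.
- The arm moves only by the tool arm_command, never from a script. Its argument "moves" is a list of rows, each a list of 3 entries, a list of its own where there are three numbers: the shift along the tool's x, y, z in m, then the turn, a rotation vector about the tool's x, y, z in rad, then the finger opening in m, from 0 to 0.0918. In form: [[[dx, dy, dz], [ax, ay, az], claw], ...]. A call has exactly 5 rows; each row is the pose to reach, as a shift and turn from the pose commanded when the call began, along the tool's axes at that moment; what a row does not reach only later rows make up. A row lasts 1/10 s, in which the tool goes at most 50 mm and 8.59 degrees, less where a joint would pass 70% of its speed; a pose out of reach is approached as far as the arm can. A call with a gripper value outside its range is refused whole. The fingers move at their own pace and stop on an object; "squeeze" is the grip in N (left out, the last holds). Time passes only in rows, so rows that repeat a pose let the fingers close, or fill a call up. It gives the time, the measured TCP pose, the force, the opening and the grip force at its end, in the units of the state.
- robot.observe(): the state, without advancing time (a new reading comes with each control period).
- robot.read_camera(name): name is "scene" or "top" or "wrist"; returns the picture (480x640x3 uint8, red, green, blue); there is no depth.
- robot.camera_model(name): a dict with "fx", "fy", "cx", "cy" (pixels), "k1" (the pictures are not rectified: a ray, as slopes to the right and down, at radius r is drawn at 1 + k1 r^2 times it, then the intrinsics apply), "R" (3x3) and "t" (3): a world point X has camera coordinates R X + t. Camera axes: x right, y down, z forward; pixel columns grow to the right and rows downward; lengths in m; the calibration is good to about 2 mm. A picture is of the moment at which its call begins: read the wrist's pose just before it. camera_model takes no time and is no camera call; for the wrist camera it gives the pose at the moment of the call.
- robot.hand_in(): hands the job in; it is judged then, once.
The state is a dict: "time": time; "qpos": joint angles; "qvel": joint speeds; "joint_efforts": joint torques, N m; "tool_pos": TCP position; "tool_rot": TCP orientation; "contact_force": force on the tool from outside, world axes, zero at the start; "torque": the same for the moment, N m; "opening": finger opening in m; "grip_force": force on a finger pad.
Only numpy, scipy, OpenCV 4.12 (cv2) and the standard library are available. Lean on these libraries where they do the work, as an engineer would, in place of code of your own. Each camera call takes 0.05 s, during which the arm holds its last target. There are 200 camera calls.

## Task

Lift the yellow label clip off the free-spinning turntable, leaving the nut and the padlock on it. Push the clip straight down onto the one empty label rail at the front edge of the parts shelf, with its paper card facing out and its steel tongue going into the slot behind the lip, without forcing it. Feel it press the sprung orange seat all the way down and finish while still holding the clip there, pressed fully home; leave the tape measure where it is.

Things in the scene. Friction and masses are not known exactly. Their poses are not given: they have to be found in the camera images.
- label_clip: loose label clip standing on the turntable, 56 wide (y), 21 deep (x), 72 mm high, 0.07 kg, h-shaped from the side: a yellow plate (x -12 to -4 mm, full width and height, white card on its -x face), behind it a steel tongue (x 4 to 9 mm, 40 wide, 24 long), joined by a bridge at z 24 to 30 mm. Origin at the feet, mid-width, in the middle of the 8 mm gap between plate and tongue; z up
- grip (a point): where to grip the clip: centre of the free upper part of its yellow plate, which is 8 mm thick across the clip's x, 56 mm wide, and free on both sides from 30 to 72 mm above the feet (clip frame x = -8, y = 0, z = 52 mm)
- tongue_tip (a point): middle of the lower end of the clip's steel tongue (clip frame x = +6.5 mm, y = 0, z = 0)
- empty_rail: the empty aluminium label rail, fixed, 88 mm long (y), in any of the shelf's three bays; the other two carry grey clips. Origin: middle of its lip's top edge, 100 mm above the bench; x away from the robot into the shelf. The lip is 4 mm thick (x -2 to 2), rounded on top. Fully home, the clip straddles it, frames parallel, clip origin at (0, 0, -22 mm) here, with 2 mm play in x and 10 in y
- slot (a point): in the open-topped slot behind the lip of the empty rail, middle of the seat's top when up: 7 mm behind the lip's centre line, 16 mm below its top. The slot is 10 mm wide (x 2 to 12 mm in the rail's frame) and 60 mm long between black end stops
- rail_seat (a joint): travel of the sprung orange seat in the slot of the empty rail, m: 0 up, 0.006 fully down at its stop. A spring pushes it up with 4 N at 0 and about 9 N at 0.006, so it lifts the clip again if it is let go.
- rack: low plywood parts shelf, fixed, 310 wide (y), 130 deep (x), 100 mm high, with three bays 100 mm apart and a rail in front of each. Origin on the bench under the middle of its board's front edge, x into the shelf; the lips lie 15.5 mm in front of that edge. A tape roll and a sanding block (31 mm high) are fixed on the rear of its top
- turntable: black foot of the turntable, fixed; origin on the bench, on the turning axis. On it a grey disc of 216 mm diameter spins freely, its top 34 mm above the bench. The clip, the nut and the padlock stand on it about 55 mm from the axis, 120 degrees apart, in any order
- hex_nut: a steel hex nut lying on the turntable, 30x26x13 mm, origin in the middle of its underside
- brass_padlock: a brass padlock lying on the turntable, 61x40x17 mm, origin in the middle of its underside
- yellow_tape_measure: a yellow tape measure standing on the bench, 35x84x69 mm, origin in the middle of its underside; not to be disturbed
Mind the look-alikes: they are no part of the job. Leave any blue look-alike of the label_clip alone. Several things look just like the turntable: the one meant starts nearest to the robot's base.

How it is judged:
On the way, in this order (a step that is already met when the one before it is completed fails the run):
1. the clip is lifted clear of the turntable in the fingers (z of label_clip in the frame of turntable above 0.055 m and contact force between label_clip and turntable below 0.05 N and contact force between the fingers and label_clip above 0.3 N), for 0.2 s.
2. the clip straddles the lip of the empty rail: tongue in the slot behind it, card facing out (x of tongue_tip in the frame of empty_rail between 0.002 and 0.012 m and y of tongue_tip in the frame of empty_rail between -0.016 and 0.016 m and x of label_clip in the frame of empty_rail between -0.005 and 0.005 m and angle between label_clip's own z axis and vertical below 0.12 rad and angle between the x axis of label_clip and the x axis of empty_rail, either way round below 0.15 rad and z of tongue_tip in the frame of empty_rail below -0.008 m), for 0.1 s.
At the end, for the whole second after the job is handed in: The robot holds the clip astride the lip of the empty rail, upright (0.12 rad), square (0.15 rad), card out, tongue in the slot within 16 mm of its middle, pressing the seat at least 4.5 mm down with over 4 N, at rest; the nut and the padlock are still on the turntable (value of joint rail_seat above 0.0045 m and contact force between label_clip and empty_rail above 4 N and contact force between the fingers and label_clip above 3 N and linear speed of label_clip below 0.02 m/s and x of tongue_tip in the frame of empty_rail between 0.002 and 0.012 m and y of tongue_tip in the frame of empty_rail between -0.016 and 0.016 m and x of label_clip in the frame of empty_rail between -0.005 and 0.005 m and angle between label_clip's own z axis and vertical below 0.12 rad and angle between the x axis of label_clip and the x axis of empty_rail, either way round below 0.15 rad and z of tongue_tip in the frame of empty_rail between -0.026 and -0.0195 m and height (world z) of each of hex_nut, brass_padlock above 0.03 m); the arm keeps its last pose, push and grip.
It fails at once if the nut or the padlock falls off the turntable (height (world z) of any of hex_nut, brass_padlock below 0.02 m).
It fails at once if the clip is forced against the rail with more than 45 N (contact force between label_clip and empty_rail above 45 N).
It fails at once if the tape measure is moved more than 30 mm (distance of yellow_tape_measure from where it was at the start of the episode above 0.03 m).
It also fails if it takes over 35 s, if anything falls off the work surface, if the arm or the gripper's body presses on something with over 40 N, if the wrist force passes 120 N, or if a joint passes its speed limit or range.

## Working session

There is one attempt and no reset: what is moved stays moved. The work goes in short steps, Python scripts to look and compute and a tool call to move; the robot and the scene stay as the last step left them, time stands still between calls to the robot, and variables do not carry over. Pictures are saved under pics/ and viewed, at most 10 in all, crops included, and the job is handed in when it is done.

Besides the shell and the picture viewer there is one more tool, called after "Call:" by a JSON object that holds its "api" and its "payload". arm_command: Moves the arm, as the interface text tells. Its arguments: {"type":"object","properties":{"moves":{"type":"array"},"squeeze":{"type":"number"}},"required":["moves"]}

```bash
mkdir -p pics; cat > h.py <<'E'
import numpy as np, cv2
from cell import robot
from scipy.spatial.transform import Rotation as Ro
def snap(name,fn=None):
    m=robot.camera_model(name); im=robot.read_camera(name)
    if fn: cv2.imwrite('pics/'+fn,im[:,:,::-1]); 
    return im,m
def px2w(m,u,v,z):
    d=np.array([(u-m['cx'])/m['fx'],(v-m['cy'])/m['fy']]); s=d.copy()
    for _ in range(20): s=d/(1+m['k1']*(s@s))
    R=np.array(m['R']);t=np.array(m['t']); c=-R.T@t; r=R.T@np.array([s[0],s[1],1])
    return c+r*(z-c[2])/r[2]
def w2px(m,X):
    p=np.array(m['R'])@np.array(X)+np.array(m['t']); s=p[:2]/p[2]; s=s*(1+m['k1']*(s@s))
    return np.array([s[0]*m['fx']+m['cx'],s[1]*m['fy']+m['cy']])
def totool(target,rpy):
    o=robot.observe(); Rt=Ro.from_euler('xyz',o['tool_rot']); 
    return Rt.inv().apply(np.array(target)-o['tool_pos']), (Rt.inv()*Ro.from_euler('xyz',rpy)).as_rotvec()
E
python3 - <<'E'
from h import *
print(robot.observe())
a,_=snap('scene','s0.png'); b,_=snap('top','t0.png')
for n in('scene','top'):
    m=robot.camera_model(n); print(n,-np.array(m['R']).T@m['t'])
E
```

```text
{'time': 0.0, 'qpos': array([-1.26099465e+00,  3.42699959e-01,  1.52499626e+00, -1.85428178e-05,
        1.27538065e+00, -1.46021938e-01]), 'qvel': array([-1.19502092e-04, -6.14103483e-04, -8.90713438e-05, -1.75186094e-04,
        1.37025010e-03, -2.97425790e-04]), 'joint_efforts': array([-7.00227656e-05, -4.31240273e+01, -2.44217902e+01,  7.16973888e-02,
        5.60603582e-02, -1.47910087e-04]), 'tool_pos': array([ 0.23098944, -0.47101626,  0.22606401]), 'tool_rot': array([-3.14012165e+00, -1.98416751e-04,  4.55828883e-01]), 'contact_force': array([ 0.29103399, -0.6762621 ,  0.96418723]), 'torque': array([-0.06813115,  0.02718477, -0.04372074]), 'grip_force': 0.0, 'opening': 0.09152511448521637}
scene [0.14385174 0.65921432 0.77397339]
top [ 0.36405642 -0.15884429  1.0774277 ]
```

View pics/t0.png

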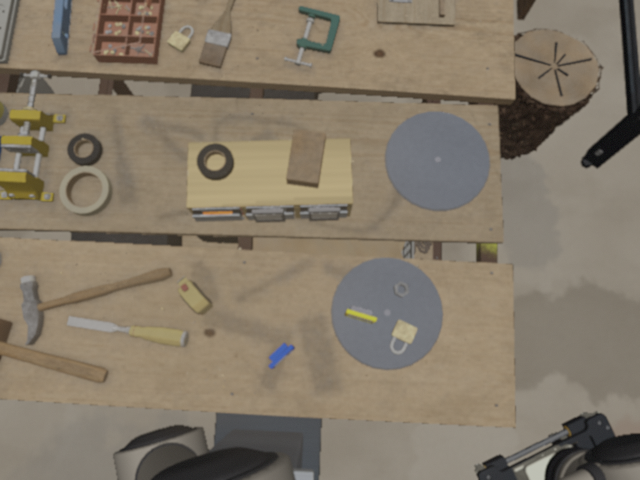

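View pics/s0.png

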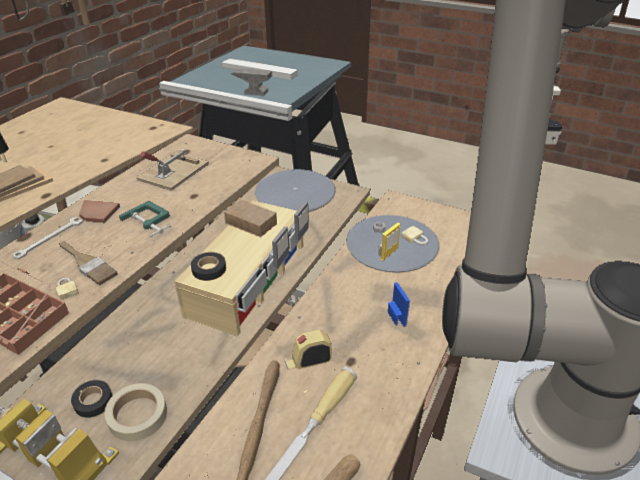

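Top view: the candidates for the clip are the yellow clip at (362,315) and the blue look-alike at (281,355). The near turntable is at (387,313), with a decoy at (437,160). The rack's bays are at about (217,213), (270,213) and (325,212), and the left one looks empty. I'll check this in a close crop.

```bash
python3 - <<'E'
from h import *
ims=[snap('top')[0].astype(float) for _ in range(3)]; m=robot.camera_model('top')
im=np.mean(ims,0).astype(np.uint8)
a=cv2.resize(im[190:230,180:360],(800,178),interpolation=cv2.INTER_CUBIC)
b=cv2.resize(im[265:365,325:445],(480,400),interpolation=cv2.INTER_CUBIC)
s=snap('scene')[0][200:340,230:330]; b2=cv2.resize(s,(320,400))[:, :]
cv2.imwrite('pics/c1.png',np.vstack([a,np.hstack([b,b2])])[:,:,::-1])
print('axis',px2w(m,387.5,313,.034),'clip',px2w(m,362,315,.106))
h=cv2.cvtColor(im,cv2.COLOR_RGB2HSV)
k=cv2.inRange(h,(24,170,120),(34,255,255)); k[:, :335]=0;k[:290]=0;k[335:]=0;k[:,390:]=0
r=cv2.minAreaRect(cv2.findNonZero(k)); print(r); B=cv2.boxPoints(r)
for p in B: print(p,px2w(m,*p,.106)[:2])
for p in [(188,142),(350,139),(188,207),(353,204)]: print(p,px2w(m,*p,.1))
E
```

```text
axis [ 0.4492878  -0.28744204  0.034     ] clip [ 0.43791383 -0.23344356  0.106     ]Traceback (most recent call last):
  File "<stdin>", line 11, in <module>
cv2.error: OpenCV(4.12.0) /io/opencv/modules/imgproc/src/convhull.cpp:143: error: (-215:Assertion failed) total >= 0 && (depth == CV_32F || depth == CV_32S) in function 'convexHull'
```

View pics/c1.png

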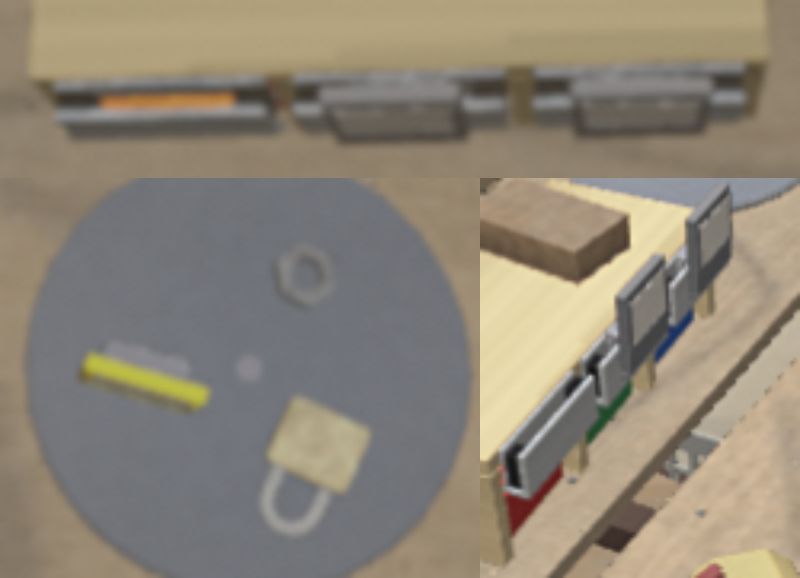

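The crop confirms the upright yellow clip on the near turntable, tongue on the far side (+x). The leftmost bay, with the orange seat at about (217,213), is the empty one; the other two hold grey clips.

```bash
python3 - <<'E'
from h import *
im,m=snap('top')
h=cv2.cvtColor(im,cv2.COLOR_RGB2HSV)
print(h[315,362])
k=cv2.inRange(h,(22,150,100),(36,255,255)); M=np.zeros_like(k);M[300:330,335:390]=255;k&=M
pts=cv2.findNonZero(k).reshape(-1,2).astype(np.float32); r=cv2.minAreaRect(pts);print(r)
for p in cv2.boxPoints(r): print(p,px2w(m,*p,.106)[:2])
c=px2w(m,*r[0],.104)
W=np.array([px2w(m,*p,.104)[:2] for p in pts]);d=W-W.mean(0);w,V=np.linalg.eigh(d.T@d);ax=V[:,1]; ax*=np.sign(ax[1])
print('n',len(pts),'mean',W.mean(0),'yaw of clip',np.arctan2(-ax[0],ax[1]), np.ptp(d@ax),np.ptp(d@V[:,0]))
for n,p in dict(TL=(188,142),TR=(350,139),BL=(188,207),BR=(353,204)).items(): print(n,px2w(m,*p,.1)[:2])
f=lambda u,v:(180+u*180/800,190+v*40/178)
# lip ends crop: (62,115)-(275,115); seat (100,103)-(235,100)
for p in [(62,117),(275,117)]: print('lip',px2w(m,*f(*p),.1)[:2])
for p in [(102,102),(234,99)]: print('seat',px2w(m,*f(*p),.084)[:2])
E
```

```text
[ 30 157 190]
((360.742919921875, 315.0629577636719), (29.577680587768555, 3.405914545059204), 14.534454345703125)
[346. 313.] [ 0.44019472 -0.2049932 ]
[346.85474 309.70306] [ 0.44607769 -0.20630664]
[375.48584 317.12592] [ 0.43521356 -0.25742596]
[374.6311  320.42285] [ 0.42935662 -0.25605274]
n 69 mean [ 0.43790225 -0.23096434] yaw of clip -0.23837006079261952 0.05226131087303136 0.006100282727671004
TL [0.75107269 0.10700266]
TR [ 0.77120532 -0.2015626 ]
BL [0.62302235 0.09459084]
BR [ 0.64266296 -0.21133376]
lip [0.60576894 0.0818725 ]
lip [ 0.60975888 -0.0067466 ]
seat [0.61701476 0.06947379]
seat [0.62083791 0.01368475]
```

```bash
python3 - <<'E'
from h import *
print(totool([.438,-.231,.20],[np.pi,0,1.333]))
E
```

```text
(array([ 0.29156997, -0.12470665,  0.02662929]), array([-2.34662518e-04, -1.65488416e-04, -8.77218385e-01]))
```

Call:
{"api": "arm_command", "payload": {"moves": [[[0.05,-0.02,0.004],[0,0,-0.14],0.06],[[0.1,-0.043,0.01],[0,0,-0.28],0.06],[[0.15,-0.064,0.015],[0,0,-0.42],0.06],[[0.19,-0.082,0.02],[0,0,-0.56],0.06],[[0.23,-0.1,0.025],[0,0,-0.7],0.06]], "squeeze": 20}}

```text
time: 0.85
tool_pos: [0.3933, -0.2804, 0.202]
tool_rot: [3.141, 0.0, 1.161]
contact_force: [0.8, -0.2, -0.2]
opening: 0.061
grip_force: 0.0
```

```bash
python3 - <<'E'
from h import *
o=robot.observe();print(o['tool_pos'],o['tool_rot'],o['qpos'])
print(totool([.438,-.231,.20],[np.pi,0,1.333]))
E
```

```text
[ 0.3932687  -0.28043822  0.2019696 ] [3.14093764e+00 2.67552437e-04 1.16114193e+00] [-7.78291434e-01  2.88016777e-01  1.67539338e+00 -1.46684215e-05
  1.17747508e+00 -3.68631508e-01]
(array([0.06316429, 0.02133801, 0.00196668]), array([ 0.00063041,  0.00032318, -0.17185798]))
```

Call:
{"api": "arm_command", "payload": {"moves": [[[0.035,0.012,0.001],[0,0,-0.14],0.06],[[0.063,0.021,0.002],[0,0,-0.172],0.06],[[0.063,0.021,0.002],[0,0,-0.172],0.06],[[0.063,0.021,0.002],[0,0,-0.172],0.06],[[0.063,0.021,0.002],[0,0,-0.172],0.06]]}}

```text
time: 1.35
tool_pos: [0.4364, -0.2335, 0.2]
tool_rot: [-3.141, 0.0, 1.327]
contact_force: [-0.2, -0.9, -0.7]
opening: 0.0603
grip_force: 0.0
```

```bash
python3 - <<'E'
from h import *
im,m=snap('wrist','w1.png')
o=robot.observe();print(o['tool_pos'],o['tool_rot'],o['qvel'],-np.array(m['R']).T@m['t'],np.array(m['R'])[2])
E
```

```text
[ 0.43629926 -0.23366819  0.1999681 ] [-3.14147645e+00  3.05787456e-04  1.32610017e+00] [-0.00601227 -0.00011926 -0.00171061  0.00165412 -0.00220877 -0.00168841] [ 0.45273458 -0.16775926  0.35815266] [-0.06231173 -0.24642379 -0.96715695]
```

View pics/w1.png

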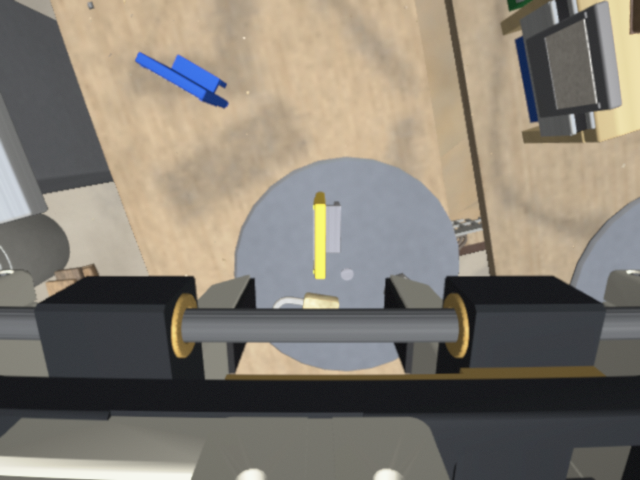

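The wrist view shows the clip's plate running from about (320,203) to (320,278), nearly parallel to the finger pads, with the tongue on its right (+x).

```bash
cat >> h.py <<'E'
def clipfit(im,m,roi,zt,zc):
    h=cv2.cvtColor(im,cv2.COLOR_RGB2HSV)
    k=cv2.inRange(h,(24,150,170),(36,255,255)); M=np.zeros_like(k);x0,y0,x1,y1=roi;M[y0:y1,x0:x1]=255;k&=M
    pts=cv2.findNonZero(k).reshape(-1,2); W=np.array([px2w(m,*p,zt)[:2] for p in pts])
    r=cv2.minAreaRect(W.astype(np.float32)); B=cv2.boxPoints(r)
    d=W-W.mean(0);V=np.linalg.eigh(d.T@d)[1];ax=V[:,1];ax=ax*np.sign(ax[1])
    print('rect c',r[0],'size',r[1],'mean',W.mean(0),'yaw',np.arctan2(-ax[0],ax[1]),'px',pts.min(0),pts.max(0))
E
python3 - <<'E'
from h import *
im,m=snap('wrist')
clipfit(im,m,(295,185,335,300),.106,0)
for p in [(315,203),(325,203),(315,278),(326,278)]: print(p,im[p[1],p[0]],px2w(m,*p,.106)[:2])
o=robot.observe();print(o['tool_pos'],o['tool_rot'])
m=robot.camera_model('wrist')
# expected corners for top-cam guess
for yaw in(-.238,):
  c,s=np.cos(yaw),np.sin(yaw)
  for x,y in[(-4,-28),(4,-28),(4,28),(-4,28)]: print(w2px(m,[.438+.001*(x*c-y*s),-.231+.001*(x*s+y*c),.106]))
for r in range(190,290,8):
  print(r,[tuple(q) for q in im[r,[310,313,316,319,322,325,328]]]) if r in(198,230,278) else 0
E
```

```text
rect c (0.43390774726867676, -0.2290029227733612) size (0.05194414034485817, 0.006219996605068445) mean [ 0.439923   -0.21439284] yaw -0.30862619839482835 px [315 203] [324 273]
(315, 203) [164 143  58] [ 0.44007396 -0.20437605]
(325, 203) [164 151 103] [ 0.44682658 -0.20606879]
(315, 278) [189 182 139] [ 0.42641741 -0.25810049]
(326, 278) [148 153 160] [ 0.43425757 -0.26006505]
[ 0.43629175 -0.23371492  0.20000954] [-3.14157643e+00  2.64429565e-04  1.32587085e+00]
[316.16578957 276.54468533]
[327.06491196 276.46455657]
[326.84267785 200.48418441]
[315.3328777  200.57392414]
198 [(np.uint8(150), np.uint8(156), np.uint8(167)), (np.uint8(148), np.uint8(149), np.uint8(151)), (np.uint8(139), np.uint8(118), np.uint8(49)), (np.uint8(140), np.uint8(119), np.uint8(47)), (np.uint8(140), np.uint8(120), np.uint8(47)), (np.uint8(152), np.uint8(149), np.uint8(136)), (np.uint8(150), np.uint8(156), np.uint8(167))]
230 [(np.uint8(153), np.uint8(158), np.uint8(169)), (np.uint8(177), np.uint8(179), np.uint8(179)), (np.uint8(246), np.uint8(244), np.uint8(108)), (np.uint8(249), np.uint8(250), np.uint8(115)), (np.uint8(249), np.uint8(250), np.uint8(117)), (np.uint8(228), np.uint8(219), np.uint8(129)), (np.uint8(181), np.uint8(182), np.uint8(192))]
278 [(np.uint8(147), np.uint8(154), np.uint8(164)), (np.uint8(149), np.uint8(155), np.uint8(165)), (np.uint8(214), np.uint8(206), np.uint8(127)), (np.uint8(223), np.uint8(219), np.uint8(126)), (np.uint8(223), np.uint8(220), np.uint8(127)), (np.uint8(170), np.uint8(168), np.uint8(147)), (np.uint8(146), np.uint8(152), np.uint8(163))]
```

```bash
python3 - <<'E'
from h import *
print(totool([.4372,-.2318,.069],[np.pi,0,1.326]))
E
```

```text
(array([0.00211265, 0.00041893, 0.13100898]), array([-1.62380314e-05,  2.64428517e-04, -1.29148200e-04]))
```

Call:
{"api": "arm_command", "payload": {"moves": [[[0.002,0,0.035],[0,0,0],0.06],[[0.002,0,0.07],[0,0,0],0.06],[[0.002,0,0.1],[0,0,0],0.06],[[0.002,0,0.12],[0,0,0],0.06],[[0.002,0,0.131],[0,0,0],0.06]]}}

```text
time: 1.95
tool_pos: [0.4362, -0.2312, 0.0674]
tool_rot: [-3.139, -0.001, 1.326]
contact_force: [-0.1, 0.2, -0.7]
opening: 0.06
grip_force: 0.0
```

Call:
{"api": "arm_command", "payload": {"moves": [[[0,0,0],[0,0,0],0.045],[[0,0,0],[0,0,0],0.03],[[0,0,0],[0,0,0],0.02],[[0,0,0],[0,0,0],0.01],[[0,0,0],[0,0,0],0.003]], "squeeze": 25}}

```text
time: 2.45
tool_pos: [0.4377, -0.2311, 0.0697]
tool_rot: [3.14, 0.001, 1.328]
contact_force: [0.0, 0.1, 0.3]
opening: 0.0248
grip_force: 0.0
```

```bash
python3 - <<'E'
from h import *
o=robot.observe();print(o['tool_pos'],o['tool_rot'],o['opening'],o['grip_force'],o['contact_force'])
E
```

```text
[ 0.4377311  -0.23107358  0.06966657] [3.14025809e+00 5.97504897e-04 1.32788103e+00] 0.024766884585510816 0.0 [0.0438174  0.08740977 0.33176619]
```

Call:
{"api": "arm_command", "payload": {"moves": [[[0,0,0],[0,0,0],0.003],[[0,0,0],[0,0,0],0.003],[[0,0,0],[0,0,0],0.003],[[0,0,0],[0,0,0],0.003],[[0,0,0],[0,0,0],0.003]], "squeeze": 25}}

```text
time: 2.95
tool_pos: [0.4374, -0.2308, 0.069]
tool_rot: [3.142, 0.0, 1.328]
contact_force: [-0.7, 0.2, 2.2]
opening: 0.0075
grip_force: 25.0
```

Gripped at 8 mm opening. Next I lift straight up.

Call:
{"api": "arm_command", "payload": {"moves": [[[0,0,-0.01],[0,0,0],0.003],[[0,0,-0.03],[0,0,0],0.003],[[0,0,-0.06],[0,0,0],0.003],[[0,0,-0.1],[0,0,0],0.003],[[0,0,-0.13],[0,0,0],0.003]], "squeeze": 35}}

```text
time: 3.45
tool_pos: [0.4376, -0.231, 0.2017]
tool_rot: [3.14, 0.001, 1.328]
contact_force: [0.4, -0.4, -1.3]
opening: 0.0079
grip_force: 35.0
```

```bash
python3 - <<'E'
from h import *
# rail centre from top: lip line & rack
m=robot.camera_model('top')
im,_=snap('top'); 
g=cv2.cvtColor(im,cv2.COLOR_RGB2HSV)
k=cv2.inRange(g,(4,120,100),(16,255,255));M=np.zeros_like(k);M[205:222,195:245]=255;k&=M
p=cv2.findNonZero(k).reshape(-1,2);W=np.array([px2w(m,*q,.084)[:2] for q in p]);print(len(p),W.min(0),W.max(0),W.mean(0))
s=snap('wrist','w2.png')
# place: over rail, yaw .064; hover TCP z .21
th=.064; c,sn=np.cos(th),np.sin(th)
lip=np.array([.608,.038]); pl=lip+np.array([-.008*c,-.008*sn]);print(pl)
print(totool([pl[0],pl[1],.21],[np.pi,0,np.pi/2+th]))
o=robot.observe();print(o['tool_pos'],o['tool_rot'],o['opening'],o['grip_force'],o['contact_force'])
E
```

```text
73 [0.61686645 0.01494551] [0.62320484 0.0695407 ] [0.61998077 0.04284067]
[0.60001638 0.03748835]
(array([ 0.30039959,  0.09126157, -0.00660248]), array([ 0.00764796,  0.00476331, -0.30690463]))
[ 0.43922657 -0.23217657  0.20370329] [3.13333893 0.00352443 1.32787508] 0.007975848987064499 34.99989688396454 [ 0.29933094 -0.23856689 -0.39461175]
```

View pics/w2.png

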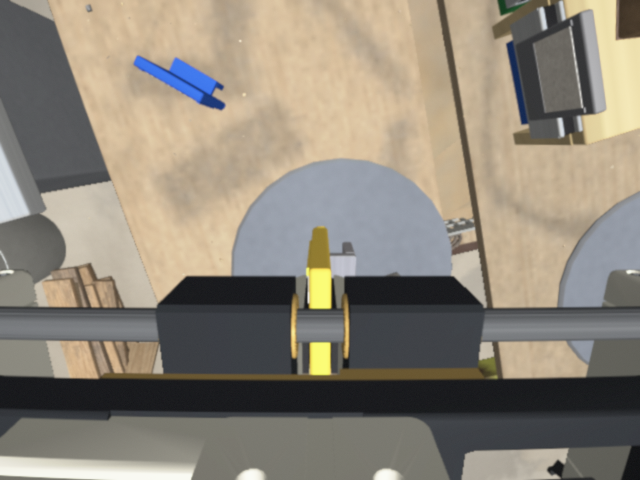

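The clip is held upright between the pads, with its far end at (318,232) and the tongue visible at (345,255). I move next to the rail to look at it.

```bash
python3 - <<'E'
from h import *
print(totool([.603,-.04,.215],[np.pi,0,1.635]))
o=robot.observe();print(o['tool_pos'],o['tool_rot'])
E
```

```text
(array([ 0.22588686,  0.11283493, -0.01116199]), array([ 0.00764752,  0.00476412, -0.3071083 ]))
[ 0.43922657 -0.23217657  0.20370329] [3.13333893 0.00352443 1.32787508]
```

Call:
{"api": "arm_command", "payload": {"moves": [[[0.04,0.02,-0.005],[0,0,-0.06],0.003],[[0.085,0.043,-0.011],[0,0,-0.12],0.003],[[0.13,0.065,-0.011],[0,0,-0.2],0.003],[[0.175,0.088,-0.011],[0,0,-0.26],0.003],[[0.21,0.105,-0.011],[0,0,-0.307],0.003]]}}

```text
time: 4.05
tool_pos: [0.5907, -0.0499, 0.2091]
tool_rot: [-3.141, -0.0, 1.638]
contact_force: [1.1, -1.1, -1.6]
opening: 0.0077
grip_force: 35.0
```

Call:
{"api": "arm_command", "payload": {"moves": [[[0.011,0.012,0],[0,0,0],0.003],[[0.011,0.012,0],[0,0,0],0.003],[[0.011,0.012,0],[0,0,0],0.003],[[0.011,0.012,0],[0,0,0],0.003],[[0.011,0.012,0],[0,0,0],0.003]]}}

```text
time: 4.55
tool_pos: [0.6005, -0.0416, 0.21]
tool_rot: [-3.141, 0.0, 1.633]
contact_force: [-0.3, 0.3, -0.3]
opening: 0.0076
grip_force: 35.0
```

```bash
python3 - <<'E'
from h import *
for i in range(2):
    im,m=snap('wrist','w3.png');o=robot.observe();print(o['time'],o['tool_pos'],o['tool_rot'],o['opening'])
    print(-np.array(m['R']).T@m['t'])
E
```

```text
4.6 [ 0.60061785 -0.04155942  0.21013048] [-3.14157454e+00  2.20216415e-04  1.63324677e+00] 0.007793234888057872
[0.59614974 0.02596621 0.36822255]
4.65 [ 0.60073651 -0.04143797  0.2101726 ] [3.14144408e+00 1.91758018e-04 1.63340844e+00] 0.00767581499304955
[0.59622543 0.02603576 0.3683237 ]
```

View pics/w3.png

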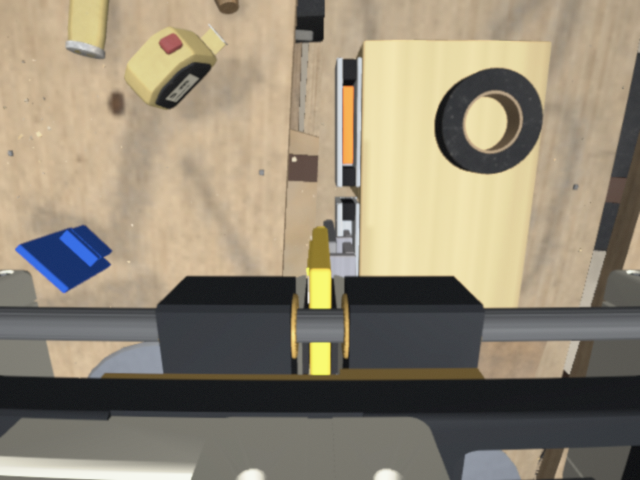

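The rail is clear in view: the lip at about x=338 from row 58 to 186, and the orange seat at columns 343–354.

```bash
python3 - <<'E'
from h import *
ims=[];m=None
for i in range(3): ims.append(snap('wrist')[0].astype(float))
m=robot.camera_model('wrist'); im=np.mean(ims,0)
for r in(75,120,168): print(r,[(c,)+tuple(int(x) for x in im[r-3:r+4,c].mean(0)) for c in range(332,364)])
h=cv2.cvtColor(im.astype(np.uint8),cv2.COLOR_RGB2HSV)
k=cv2.inRange(h,(4,120,100),(18,255,255));M=np.zeros_like(k);M[50:190,335:362]=255;k&=M
p=cv2.findNonZero(k).reshape(-1,2);W=np.array([px2w(m,*q,.084)[:2] for q in p]);
r=cv2.minAreaRect(W.astype(np.float32));d=W-W.mean(0);ax=np.linalg.eigh(d.T@d)[1][:,1];ax*=np.sign(ax[1])
print('seat',W.mean(0),r,np.arctan2(-ax[0],ax[1]),p.min(0),p.max(0))
clipfit(im.astype(np.uint8),m,(300,225,335,290),.249,0)
print([(c,)+tuple(int(x) for x in im[262:268,c].mean(0)) for c in range(300,362,2)])
big=cv2.resize(im[45:200,325:375].astype(np.uint8),(190,590),interpolation=cv2.INTER_CUBIC)
b2=cv2.resize(im[215:290,285:375].astype(np.uint8),(600,500),interpolation=cv2.INTER_CUBIC)
o=np.zeros((590,800,3),np.uint8);o[:,:190]=big;o[:500,195:795]=b2;cv2.imwrite('pics/c3.png',o[:,:,::-1])
o=robot.observe();print(o['tool_pos'],o['tool_rot'])
E
```

```text
75 [(332, 193, 174, 147), (333, 183, 166, 141), (334, 144, 133, 117), (335, 102, 100, 94), (336, 119, 120, 118), (337, 176, 179, 179), (338, 204, 210, 215), (339, 212, 218, 222), (340, 213, 219, 223), (341, 193, 199, 205), (342, 116, 119, 123), (343, 52, 52, 54), (344, 43, 43, 45), (345, 43, 44, 46), (346, 43, 43, 46), (347, 43, 43, 46), (348, 44, 44, 46), (349, 44, 44, 47), (350, 45, 45, 47), (351, 45, 45, 47), (352, 45, 45, 47), (353, 45, 45, 47), (354, 45, 45, 47), (355, 56, 56, 57), (356, 101, 101, 101), (357, 158, 160, 162), (358, 194, 199, 204), (359, 203, 209, 215), (360, 187, 191, 193), (361, 156, 151, 139), (362, 171, 153, 118), (363, 212, 188, 141)]
120 [(332, 196, 176, 148), (333, 186, 168, 142), (334, 148, 137, 120), (335, 106, 102, 96), (336, 121, 121, 119), (337, 179, 182, 181), (338, 206, 212, 217), (339, 214, 219, 224), (340, 217, 221, 225), (341, 211, 208, 210), (342, 201, 149, 126), (343, 236, 154, 77), (344, 245, 171, 81), (345, 246, 174, 83), (346, 247, 176, 84), (347, 247, 178, 85), (348, 246, 178, 85), (349, 247, 178, 85), (350, 246, 179, 85), (351, 246, 175, 84
[... 1342 characters left out ...]
174, 143), (306, 186, 167, 129), (308, 148, 130, 56), (310, 135, 115, 45), (312, 142, 121, 48), (314, 145, 124, 49), (316, 145, 124, 49), (318, 145, 123, 48), (320, 145, 124, 49), (322, 145, 124, 48), (324, 145, 123, 48), (326, 145, 123, 49), (328, 147, 125, 50), (330, 164, 152, 119), (332, 179, 181, 189), (334, 178, 179, 189), (336, 183, 184, 194), (338, 185, 186, 196), (340, 183, 185, 195), (342, 186, 187, 198), (344, 183, 185, 195), (346, 181, 182, 192), (348, 181, 182, 192), (350, 184, 186, 196), (352, 186, 188, 198), (354, 184, 186, 196), (356, 202, 207, 215), (358, 154, 150, 141), (360, 207, 185, 140)]
[ 0.60093314 -0.04101177  0.21012397] [3.14141238e+00 1.85803809e-04 1.63411338e+00]
```

View pics/c3.png

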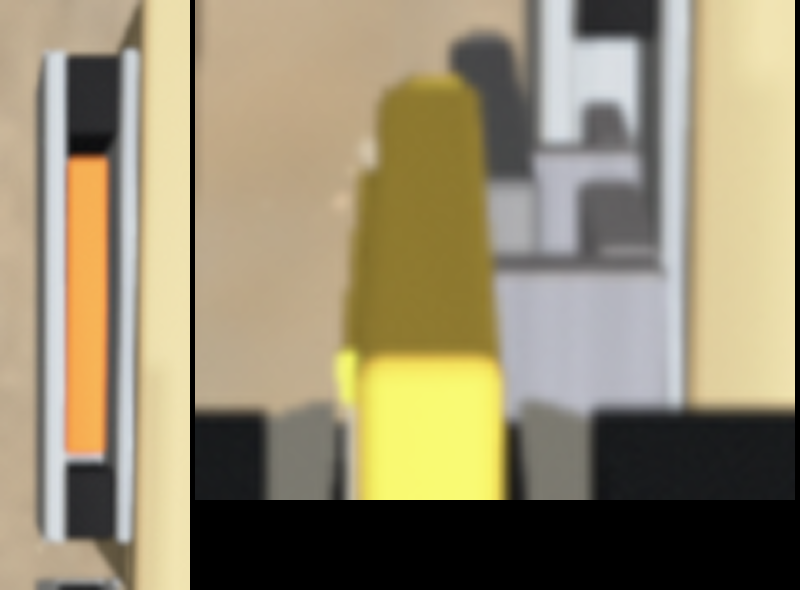

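```bash
python3 - <<'E'
from h import *
m=robot.camera_model('wrist'); o=robot.observe();T=o['tool_pos'];print(T,o['tool_rot'])
L={r:(px2w(m,336.6,r,.099),px2w(m,342,r,.099)) for r in(75,120,168)}
for r in L: print(r,L[r][0][:2],L[r][1][:2],(L[r][0]+L[r][1])[:2]/2)
a=px2w(m,339.3,58.7,.1);b=px2w(m,339.3,186.9,.1);d=a-b;th=np.arctan2(-d[0],d[1]);c0=(a+b)/2
print('rail',a[:2],b[:2],np.linalg.norm(d),'yaw',th,'c',c0[:2])
t=T[2]
for u0,u1,v,z in[(309.2,331.2,268,t+.037),(312.7,327.8,227,t-.035)]:
    p,q=px2w(m,u0,v,z),px2w(m,u1,v,z);cc=(p+q)/2; print('plate end',p[:2],q[:2],np.linalg.norm(p-q),'c',cc[:2])
E
```

```text
[ 0.60093314 -0.04101177  0.21012397] [3.14141238e+00 1.85803809e-04 1.63411338e+00]
75 [0.60507511 0.07495995] [0.60877824 0.0751974 ] [0.60692668 0.07507867]
120 [0.6072295  0.04535456] [0.61103041 0.04559658] [0.60912996 0.04547557]
168 [0.60966779 0.0120762 ] [0.61358389 0.01232367] [0.61162584 0.01219994]
rail [0.60612173 0.08524689] [ 0.61259461 -0.00134258] 0.08683107351383376 yaw 0.07461490492300309 c [0.60935817 0.04195215]
plate end [ 0.5953645  -0.01489492] [ 0.60305973 -0.01441451] 0.007710220579285115 c [ 0.59921212 -0.01465472]
plate end [ 0.59531746 -0.01601667] [ 0.60348953 -0.01550664] 0.008187962664705888 c [ 0.5994035  -0.01576166]
```

```bash
python3 - <<'E'
from h import *
print(totool([.6014,.0437,.165],[np.pi,0,1.641]))
E
```

```text
(array([0.08452086, 0.00581791, 0.04510931]), array([ 0.00017963,  0.00018642, -0.0068866 ]))
```

Call:
{"api": "arm_command", "payload": {"moves": [[[0.04,0.003,0.01],[0,0,-0.007],0.003],[[0.075,0.005,0.025],[0,0,-0.007],0.003],[[0.0845,0.0058,0.04],[0,0,-0.007],0.003],[[0.0845,0.0058,0.045],[0,0,-0.007],0.003],[[0.0845,0.0058,0.045],[0,0,-0.007],0.003]]}}

```text
time: 5.3
tool_pos: [0.6011, 0.0438, 0.1643]
tool_rot: [-3.14, 0.0, 1.642]
contact_force: [-0.6, 0.2, -1.3]
opening: 0.008
grip_force: 35.0
```

Call:
{"api": "arm_command", "payload": {"moves": [[[0,0,0],[0,0,0],0.003],[[0,0,0],[0,0,0],0.003],[[0,0,0],[0,0,0],0.003],[[0,0,0],[0,0,0],0.003],[[0,0,0],[0,0,0],0.003]]}}

```text
time: 5.8
tool_pos: [0.6016, 0.0439, 0.1652]
tool_rot: [3.141, 0.0, 1.641]
contact_force: [0.6, 0.1, -1.2]
opening: 0.0076
grip_force: 35.0
```

```bash
python3 - <<'E'
from h import *
im,m=snap('wrist'); o=robot.observe();print(o['time'],o['tool_pos'],o['tool_rot'],o['contact_force'])
print(totool([.6014,.0437,.14],[np.pi,0,1.641]))
b=cv2.resize(im[180:290,270:390],(800,733),interpolation=cv2.INTER_CUBIC)[:600]
cv2.imwrite('pics/w4.png',b[:,:,::-1])
E
```

```text
5.85 [0.60153867 0.04397719 0.16510262] [3.14133459e+00 1.27939419e-04 1.64160198e+00] [-0.85007249 -0.57325308 -0.60036388]
(array([-0.00026347, -0.00016441,  0.02510262]), array([0.0002581 , 0.00012786, 0.00060199]))
```

View pics/w4.png

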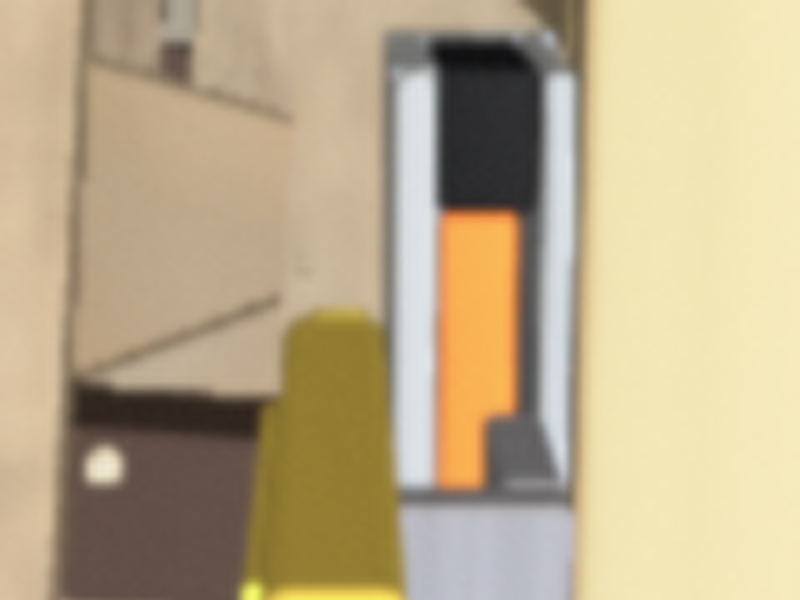

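The plate's lower end (crop columns 283–385) sits just in front of the lip (395–438), and the tongue (485–555) is over the orange slot.

```bash
python3 - <<'E'
from h import *
m=robot.camera_model('wrist')
c=(px2w(m,329.2,228,.099)+px2w(m,335.7,228,.099))/2; p=(px2w(m,312.8,228,.130)+px2w(m,327.4,228,.130))/2
ti=(px2w(m,270+487/6.667,180+418/6.667,.13)+px2w(m,270+538/6.667,180+418/6.667,.13))/2
print(c,p,ti)
xd=np.array([np.cos(.07),np.sin(.07),0]);print('lip-plate along x (want 8mm):',(c-p)@xd,'tongue-plate (14.5)',(ti-p)@xd)
E
```

```text
[0.60803351 0.062283   0.099     ] [0.59975579 0.06861817 0.13      ] [0.61498806 0.06140825 0.13      ]
lip-plate along x (want 8mm): 0.007814351572438696 tongue-plate (14.5) 0.014690682094046961
```

Aligned to within 0.3 mm, so I descend gently.

Call:
{"api": "arm_command", "payload": {"moves": [[[0,0,0.01],[0,0,0],0.003],[[0,0,0.02],[0,0,0],0.003],[[0,0,0.027],[0,0,0],0.003],[[0,0,0.03],[0,0,0],0.003],[[0,0,0.033],[0,0,0],0.003]]}}

```text
time: 6.35
tool_pos: [0.6014, 0.0442, 0.1313]
tool_rot: [-3.141, 0.0, 1.642]
contact_force: [0.3, -0.2, -0.3]
opening: 0.0077
grip_force: 35.0
```

Call:
{"api": "arm_command", "payload": {"moves": [[[0,0,0.002],[0,0,0],0.003],[[0,0,0.004],[0,0,0],0.003],[[0,0,0.006],[0,0,0],0.003],[[0,0,0.008],[0,0,0],0.003],[[0,0,0.01],[0,0,0],0.003]]}}

```text
time: 6.85
tool_pos: [0.6015, 0.0441, 0.1219]
tool_rot: [3.141, 0.0, 1.642]
contact_force: [-0.2, -0.1, -0.4]
opening: 0.0079
grip_force: 35.0
```

Tongue in the slot with no contact force. The seat should be met at about z = 0.119.

Call:
{"api": "arm_command", "payload": {"moves": [[[0,0,0.0015],[0,0,0],0.003],[[0,0,0.003],[0,0,0],0.003],[[0,0,0.0045],[0,0,0],0.003],[[0,0,0.006],[0,0,0],0.003],[[0,0,0.006],[0,0,0],0.003]]}}

```text
time: 7.35
tool_pos: [0.6015, 0.0442, 0.1163]
tool_rot: [3.141, 0.0, 1.642]
contact_force: [-2.1, 1.0, 4.6]
opening: 0.0078
grip_force: 35.0
```

Call:
{"api": "arm_command", "payload": {"moves": [[[0,0,0.0005],[0,0,0],0.003],[[0,0,0.001],[0,0,0],0.003],[[0,0,0.0015],[0,0,0],0.003],[[0,0,0.002],[0,0,0],0.003],[[0,0,0.002],[0,0,0],0.003]], "squeeze": 45}}

```text
time: 7.85
tool_pos: [0.6015, 0.0442, 0.1146]
tool_rot: [3.141, 0.0, 1.642]
contact_force: [-2.6, 0.1, 6.3]
opening: 0.0075
grip_force: 45.0
```

Call:
{"api": "arm_command", "payload": {"moves": [[[0,0,0.0004],[0,0,0],0.003],[[0,0,0.0008],[0,0,0],0.003],[[0,0,0.0012],[0,0,0],0.003],[[0,0,0.0015],[0,0,0],0.003],[[0,0,0.0015],[0,0,0],0.003]]}}

```text
time: 8.35
tool_pos: [0.6016, 0.0441, 0.1133]
tool_rot: [3.141, 0.0, 1.642]
contact_force: [-3.7, -0.5, 8.4]
opening: 0.0076
grip_force: 45.0
```

Call:
{"api": "arm_command", "payload": {"moves": [[[0,0,0.0003],[0,0,0],0.003],[[0,0,0.0006],[0,0,0],0.003],[[0,0,0.0009],[0,0,0],0.003],[[0,0,0.001],[0,0,0],0.003],[[0,0,0.001],[0,0,0],0.003]]}}

```text
time: 8.85
tool_pos: [0.6015, 0.0442, 0.1129]
tool_rot: [3.141, 0.0, 1.642]
contact_force: [-4.4, 0.2, 10.7]
opening: 0.0077
grip_force: 45.0
```

Call:
{"api": "arm_command", "payload": {"moves": [[[0,0,0.0003],[0,0,0],0.003],[[0,0,0.0006],[0,0,0],0.003],[[0,0,0.0008],[0,0,0],0.003],[[0,0,0.0008],[0,0,0],0.003],[[0,0,0.0008],[0,0,0],0.003]]}}

```text
time: 9.35
tool_pos: [0.6016, 0.0441, 0.1129]
tool_rot: [3.14, 0.0, 1.642]
contact_force: [-6.6, -0.2, 15.5]
opening: 0.0079
grip_force: 45.0
```

```bash
python3 - <<'E'
from h import *
F=[];Z=[]
for i in range(4):
    im,m=snap('wrist'); o=robot.observe();F.append(o['contact_force']);Z.append(o['tool_pos'])
print(np.mean(F,0),np.mean(Z,0),o['torque'],o['tool_rot'])
s,_=snap('scene'); t,_=snap('top')
a=cv2.resize(im[180:300,270:390],(400,400),interpolation=cv2.INTER_CUBIC);b=cv2.resize(s[190:310,240:360],(400,400),interpolation=cv2.INTER_CUBIC)
cv2.imwrite('pics/f.png',np.hstack([a,b])[:,:,::-1])
E
```

```text
[-7.2222672  -0.35566022 15.90646593] [0.60157007 0.04414973 0.11291911] [ 0.02401806  1.1216087  -0.03591891] [3.14002469e+00 4.14704143e-04 1.64195585e+00]
```

View pics/f.png

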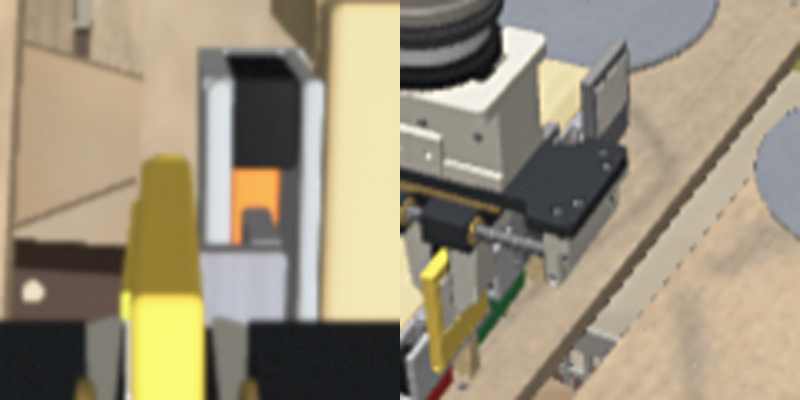

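The clip straddles the lip with its tongue on the seat. Height has stopped at 0.1129 m while the force has risen past the spring's 9 N to 16 N, so the seat is on its stop.

```bash
python3 -c "
from cell import robot
print(robot.hand_in())"
```

```text
the job is handed in; nothing more can be done
None
```

I handed the job in with the yellow clip still gripped and pressed fully home on the empty left-hand rail, card out, seat on its stop at about 16 N after about 10 s; no verdict came back. I kept the arm clear of the nut, padlock and tape measure but did not check them in a final picture.

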